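Clamp the die plate of a cherry pitter

TASK

Get the cherry pitter ready: with a fingertip push the white die plate fully home against the back stop, then run the loose wing screw down clockwise by stroking its wings round with a fingertip until it stops turning. Only push: do not lift the plate or pinch the wings, and leave the pans, the knife and the marker where they are.

Things in the scene. Friction and masses are not known exactly. Their poses are not given: they have to be found in the camera images.
- pitter: The pitter's low aluminium bed, fixed on a 12 mm thick tan board. Origin: middle of its foot, on the board; x points from its front to its back, y left, z up. Bed: x -65 to 80 mm, y -120 to 120 mm, flat top at z = 45 mm. On it two guide rails beside the plate (y = +-52 to +-62 mm, 9 mm high) and the back stop (front face at x = 62 mm, 16 mm high). The screw's upright axis is at x = 0, y = -98 mm.
- post_top (a point): Centre of the top, at z = 115 mm in the pitter's frame, of the fixed upright steel post behind the wing screw: 16 mm across, at x = 52, y = -98 mm (its twin is at y = 98 mm). It is 52 mm from the screw's axis and keeps a finger from going right round the screw: stroke on the other sides.
- die_plate: Loose white plastic plate with six dark cups, 135 (x) x 100 (y) x 12 mm, 0.2 to 0.5 kg (2 to 8 N to slide), lying on the bed between the guide rails (2 mm play each side). Origin: centre of its underside; axes as the pitter's. Starts pulled out 20 to 40 mm to the front; home against the stop its origin is at x = -5.5 mm in the pitter's frame and its front edge overhangs the bed by 8 mm.
- lip (a point): Middle of the front face of the plate's upright lip, 20 mm above the plate's underside and 67.5 mm in front of its origin, flush with its front edge. The lip is 60 mm wide (y), 12 mm thick, its top 28 mm above the underside.
- wing_screw (a joint): Turn of the wing screw, rad: 0 loose, grows clockwise seen from above, firm stop at 11.0 = home; starts at 0.5 to 3.5. Stays where left; friction 0.04 N m (1 to 2 N at a wing). At 0 its wings point to the pitter's +x and -x; at q they have turned clockwise by q. Each wing is an upright fin from 10 to 38 mm off the axis, 9 mm thick, 22 mm high, with a narrower 2 mm ridge on top; hub 18 mm wide.
- clamp_bar (a joint): How far the flat steel clamp bar under the wing screw has sunk, m: 0 at the top, 0.005 when the screw is home and the bar lies just over the plate's right edge. It sinks with the screw, 2.9 mm a turn, and does not turn. It is 22 mm wide (x) and runs from the screw to y = -33 mm in the pitter's frame.
- screw_top (a point): The point on the wing screw's axis level with the top of the wings' ridges; the wings reach from 2 to 24 mm below it, and the clamp bar's top is 34 mm below it. It sinks 5 mm in all as the screw goes home.
- wing_push_faces: The two flat wing faces that are pushed to turn the screw clockwise (one on each wing); part of the wing screw. Origin on the screw's axis, on the clamp bar's top; its x axis runs along the wings. Its +y side of the wing at +x, and its -y side of the wing at -x, are these faces.
- wing_front_faces: The two opposite wing faces, which lead when the screw turns clockwise; same origin and axes. A wing squeezed between fingers is touched on both kinds of face.
- low_pan: Bystander: low clear food pan with cherries, 176 x 108 x 65 mm, beside the cutting board. Origin: centre of its underside.
- tall_pan: Bystander: taller clear food pan with cherries, 150 x 120 x 95 mm, beside the cutting board. Origin: centre of its underside.
- paring_knife: Bystander: small knife with black handle, 200 mm long, 14 mm high, lying on the counter at the left. Origin at its underside near the end of the handle by the blade.
- marker: Bystander: white marker pen with black cap, 135 mm long, 14 mm thick, on the counter at the right. Origin: centre of its underside.

How it is judged:
By the outcome, as a careful person would: the job done as asked, in the order asked, and still so for the second after the job is handed in, with the robot touching nothing.
It also fails if it takes over 61 s, if anything falls off the work surface, if the arm or the gripper's body presses on something with over 40 N, if the wrist force passes 120 N, or if a joint passes its speed limit or range.

ROBOT

A 6-joint arm with a two-finger parallel gripper is mounted at the origin on the work surface. World frame = base frame: x ahead of the robot, y to its left, z up, the work surface at z = 0. Lengths are in m, angles in degrees, forces in N, time in s.
With the tool pointing down it reaches from about 0.3 to 0.95 m from the base axis. Payload 3.1 kg.
Tool frame: the origin (TCP) lies at the very end of the fingers, on their centre line; the grasp point (between the pads) lies 19 mm behind it (arm.pinch_z is the z of the grasp point in the tool frame, in m); z points along the fingers, y is the direction in which the jaws open and shut (so a half turn about z gives the same grasp; the last joint's range is limited). The gripper opens to 85 mm and grips with 20 to 120 N. Pads are 22 mm wide; open, the fingers measure 114 mm over their backs; the gripper's body (76 mm by 85 mm) begins 54 mm behind the grasp point. The pads swing forward as they close: fully open they stand 13 mm farther back than shut.
Start: joints at [71.981, 17.653, 93.61, -0, 68.738, -3.994], TCP at [0.152, 0.606, 0.231] pointing down, gripper open.
Joint ranges: [-175.34, 175.34], [-45.06, 112.39], [2.9, 150.54], [-68.45, 248.45], [3.09, 151.38], [-168.51, 168.51]. Speed limits (degrees/s): [159.86, 159.86, 180, 180, 180, 180].

INTERFACE

Orientations are given as a 3x3 rotation matrix whose columns are the frame's x, y, z axes.
In Python, from station import arm gives the robot as it stands.
- The arm moves only by the shell command python3 -m handwheel 'ROWS' [OPENING]. ROWS is JSON, a list of rows, each a list of 4 numbers: the shift along the world's x, y, z in mm, then the turn about the world's z in rad. In form: [[x, y, z, spin], ...]. A call has 1 to 20 rows; each row shifts and turns the commanded pose from where the row before left it; what a row does not reach is not made up. A row lasts 1/8 s, in which the tool goes at most 62.5 mm and 10.7 degrees, less where a joint would pass 70% of its speed; a pose out of reach is approached as far as the arm can. A call with a gripper value outside its range is refused whole. OPENING is the finger opening in mm, from 0 to 85.4, set as the call begins (- or left out, the last holds). The fingers move at their own pace and stop on an object; the grip force is fixed at half the most. Time passes only in rows, so rows that do not move let the fingers close. It gives the time, the measured TCP pose, the force and the opening at its end, in the units of the state.
- arm.sense(): the state, without advancing time (a new reading comes with each control period).
- arm.camera(name): name is "scene" or "top" or "wrist"; returns a dict with "frame" (480x640x3 uint8, blue, green, red), "range_z" (480x640 float32, m along the optical axis (not along the pixel's ray), 0 where there is no reading), "fx", "fy", "cx", "cy" (pixels), "T" (4x4, takes a point from camera to world coordinates). Camera axes: x right, y down, z forward; pixel columns grow to the right and rows downward; lengths in m; the calibration is good to about 2 mm. A picture is of the moment at which its call begins.
- arm.sign_off(): hands the job in, once; it reports no verdict.
Trained networks look in the newest picture that a camera, given by its name, has taken for a name from the list of things; names that differ only in an ending like _2 or _b are one class to them, and where a whole thing is asked for, a point or a joint stands for the part that bears it (a point fixed in the world has none). Each returns a list of dicts, best first, with "confidence" (0 to 1); they miss things now and then, are a little off and sometimes report something else, mostly with a low value. They report only what shows in the picture. A call takes as long as a camera call.
- arm.recognise(target, camera): "xy" ([column, row] in pixels, amid what is visible of it).
- arm.trace(target, camera): "mask" (480x640 bool, what is visible of it) and "xy" ([column, row] in pixels, amid what is visible of it).
- arm.place_of(target, camera): "xy" ([column, row] in pixels: a listed point, or the origin of a listed thing).
The state is a dict: "time_s": time; "q": joint angles; "qvel": joint speeds; "joint_efforts": joint torques, N m; "tcp_pos": TCP position; "orientation": TCP orientation; "contact_force": force on the tool from outside, world axes, zero at the start; "torque": the same for the moment, N m; "grip_width": finger opening in m.
Only numpy, scipy, OpenCV 4.12 (cv2) and the standard library are available. Lean on these libraries where they do the work, as an engineer would, in place of code of your own. Each camera call takes 0.05 s, during which the arm holds its last target.

## Working session

There is one attempt and no reset: what is moved stays moved. The work goes in short steps, Python scripts to look and compute and a shell command to move; the robot and the scene stay as the last step left them, time stands still between calls to the robot, and variables do not carry over. Pictures are saved under pics/ and viewed, and the job is handed in when it is done.

```bash
mkdir -p pics; ls; cat > h.py <<'E'
import numpy as np, cv2
from station import arm
def w(c,px,z=None):
    u,v=px; K=c
    if z is None:
        r=c['range_z'][int(round(v)),int(round(u))]
        p=np.array([(u-c['cx'])/c['fx']*r,(v-c['cy'])/c['fy']*r,r,1]); return (c['T']@p)[:3]
    d=c['T'][:3,:3]@np.array([(u-c['cx'])/c['fx'],(v-c['cy'])/c['fy'],1]); o=c['T'][:3,3]
    return o+d*(z-o[2])/d[2]
def proj(c,P):
    p=np.linalg.inv(c['T'])@np.append(P,1); return p[0]/p[2]*c['fx']+c['cx'],p[1]/p[2]*c['fy']+c['cy']
E
python3 - <<'E'
from h import *
for n in ['top','scene','wrist']:
    c=arm.camera(n); cv2.imwrite(f'pics/a_{n}.png',c['frame'])
    print(n,c['fx'],c['T'].round(3).tolist())
    for t in ['pitter','post_top','die_plate','lip','wing_screw','screw_top','wing_push_faces','low_pan','tall_pan','paring_knife','marker']:
        r=arm.place_of(t,n)[:3]
        print(t,[(np.round(x['xy'],1).tolist(),round(x['confidence'],2)) for x in r])
print(arm.sense())
E
```

```text
pics
top 490.3782823972303 [[0.029, -0.987, 0.156, 0.377], [-1.0, -0.03, -0.002, -0.003], [0.006, -0.156, -0.988, 1.163], [0.0, 0.0, 0.0, 1.0]]
pitter []
post_top [([353.1, 171.3], 0.74), ([133.3, 200.3], 0.55)]
die_plate [([317.2, 227.1], 0.74)]
lip [([328.9, 250.3], 0.91)]Traceback (most recent call last):
  File "<stdin>", line 6, in <module>
ValueError: it knows: die_plate, lip, low_pan, marker, paring_knife, pitter, post_top, screw_top, tall_pan, wing_front_faces, wing_push_faces
```

```bash

python3 - <<'E'
from h import *
for n in ['top','scene']:
    c=arm.camera(n); cv2.imwrite(f'pics/a_{n}.png',c['frame'])
    print(n,c['fx'],c['T'].round(3).tolist())
    for t in ['pitter','post_top','die_plate','lip','screw_top','wing_push_faces','wing_front_faces','low_pan','tall_pan','paring_knife','marker']:
        r=arm.place_of(t,n)[:3]
        print(t,[(np.round(x['xy'],1).tolist(),round(x['confidence'],2),w(c,x['xy']).round(3).tolist()) for x in r])
s=arm.sense();print(s)
E
```

```text
top 490.3782823972303 [[0.029, -0.987, 0.156, 0.377], [-1.0, -0.03, -0.002, -0.003], [0.006, -0.156, -0.988, 1.163], [0.0, 0.0, 0.0, 1.0]]
pitter []
post_top [([354.0, 169.2], 0.83, [0.711, -0.09, 0.056])]
die_plate [([315.7, 224.2], 0.79, [0.575, -0.005, 0.069])]
lip [([325.3, 248.6], 0.57, [0.519, -0.028, 0.081])]
screw_top [([358.0, 195.5], 0.68, [0.634, -0.095, 0.116])]
wing_push_faces [([356.2, 199.2], 0.46, [0.626, -0.092, 0.11])]
wing_front_faces [([354.7, 200.7], 0.46, [0.628, -0.091, 0.088])]
low_pan [([498.6, 224.2], 0.56, [0.597, -0.439, 0.02])]
tall_pan [([133.7, 201.8], 0.84, [0.622, 0.424, 0.034]), ([326.3, 249.6], 0.48, [0.516, -0.03, 0.085])]
paring_knife [([117.8, 313.0], 0.95, [0.363, 0.447, 0.012])]
marker [([476.7, 314.3], 0.84, [0.385, -0.384, 0.015]), ([356.5, 196.4], 0.24, [0.633, -0.093, 0.11])]
scene 446.98007662341143 [[0.163, 0.65, -0.742, 1.469], [0.986, -0.117, 0.115, -0.129], [-0.012, -0.751, -0.66, 0.945], [0.0, 0.0, 0.0, 1.0]]
pitter [([307.7, 286.3], 0.98, [0.646, -0.014, 0.069]), ([284.0, 285.5], 0.6, [0.688, -0.08, 0.127])]
post_top [([282.7, 282.9]
[... 791 characters left out ...]
36694e-03,
        6.87384800e+01, -3.99215197e+00]), 'qvel': array([ 0.01859062,  0.04385955, -0.01616639,  0.04963419, -0.06200178,
       -0.03837448]), 'joint_efforts': array([-8.59032825e-04, -4.15292823e+01, -2.77064842e+01, -1.30876747e-04,
        1.35488674e-03, -8.71991034e-06]), 'tcp_pos': array([0.15150675, 0.6063526 , 0.23126854]), 'orientation': array([[-9.70173975e-01,  2.42409691e-01, -2.57770145e-05],
       [ 2.42409692e-01,  9.70173974e-01, -2.24335556e-05],
       [ 1.95700773e-05, -2.80130500e-05, -9.99999999e-01]]), 'contact_force': array([-0.1915819 ,  0.34573181,  0.24689325]), 'torque': array([ 0.01333531,  0.00881659, -0.00693308]), 'grip_width': 0.0852937795823627}
```

View pics/a_top.png

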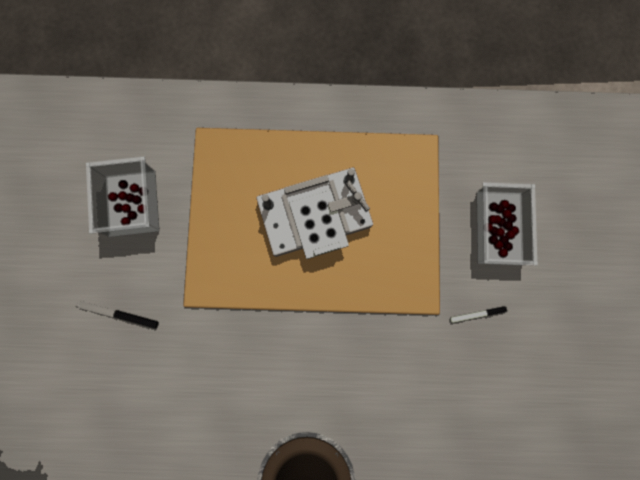

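View pics/a_scene.png

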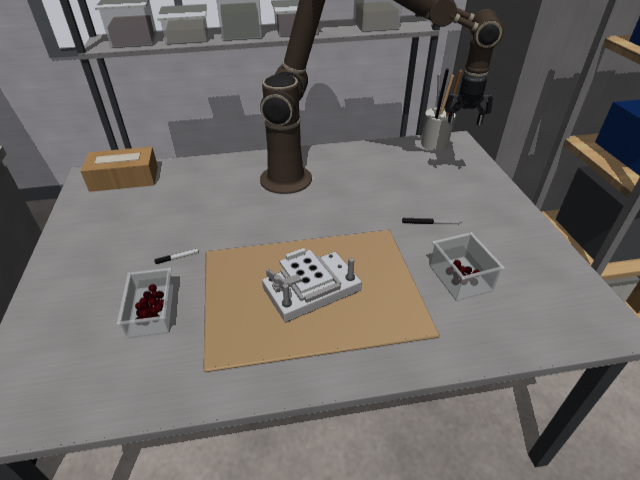

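```bash

python3 - <<'E'
from h import *
c=arm.camera('wrist'); cv2.imwrite('pics/b_w.png',c['frame']); print(c['fx'],c['T'].round(3).tolist())
c=arm.camera('top'); cv2.imwrite('pics/b_t.png',cv2.resize(c['frame'][155:270,240:390],None,fx=5,fy=5,interpolation=cv2.INTER_CUBIC))
# fit
v,u=np.mgrid[155:270,240:390]; r=c['range_z'][155:270,240:390]
P=np.stack([(u-c['cx'])/c['fx']*r,(v-c['cy'])/c['fy']*r,r,np.ones_like(r)],-1)@c['T'].T
P=P[...,:3][r>0]
h,e=np.histogram(P[:,2],bins=np.arange(0,.15,.003)); print([(round(a*1000),b) for a,b in zip(e,h)])
m=(P[:,2]>.045)&(P[:,2]<.063); X=P[m][:,:2]; 
print(cv2.minAreaRect((P[(P[:,2]>.035)&(P[:,2]<.08)][:,:2]*1000).astype(np.float32)))
print(cv2.minAreaRect((X*1000).astype(np.float32)))
E
```

```text
420.76079518700453 [[0.242, 0.936, 0.256, 0.087], [0.97, -0.233, -0.063, 0.623], [0.0, 0.264, -0.965, 0.374], [0.0, 0.0, 0.0, 1.0]]
[(0, np.int64(2)), (3, np.int64(71)), (6, np.int64(1314)), (9, np.int64(4770)), (12, np.int64(3476)), (15, np.int64(482)), (18, np.int64(13)), (21, np.int64(4)), (24, np.int64(5)), (27, np.int64(11)), (30, np.int64(8)), (33, np.int64(13)), (36, np.int64(8)), (39, np.int64(6)), (42, np.int64(13)), (45, np.int64(10)), (48, np.int64(35)), (51, np.int64(390)), (54, np.int64(1378)), (57, np.int64(1027)), (60, np.int64(247)), (63, np.int64(489)), (66, np.int64(1260)), (69, np.int64(1051)), (72, np.int64(261)), (75, np.int64(56)), (78, np.int64(140)), (81, np.int64(148)), (84, np.int64(91)), (87, np.int64(26)), (90, np.int64(24)), (93, np.int64(15)), (96, np.int64(11)), (99, np.int64(15)), (102, np.int64(14)), (105, np.int64(21)), (108, np.int64(44)), (111, np.int64(85)), (114, np.int64(43)), (117, np.int64(9)), (120, np.int64(5)), (123, np.int64(38)), (126, np.int64(38)), (129, np.int64(6)), (132, np.int64(0)), (135, np.int64(0)), (138, np.int64(0)), (141, np.int64(0)), (144, np.int64(0))]
((596.0247192382812, -4.75213623046875), (175.20423889160156, 240.4089813232422), 19.0780086517334)
((596.0252075195312, -4.7519683837890625), (175.20321655273438, 240.4089813232422), 19.0780086517334)
```

View pics/b_t.png

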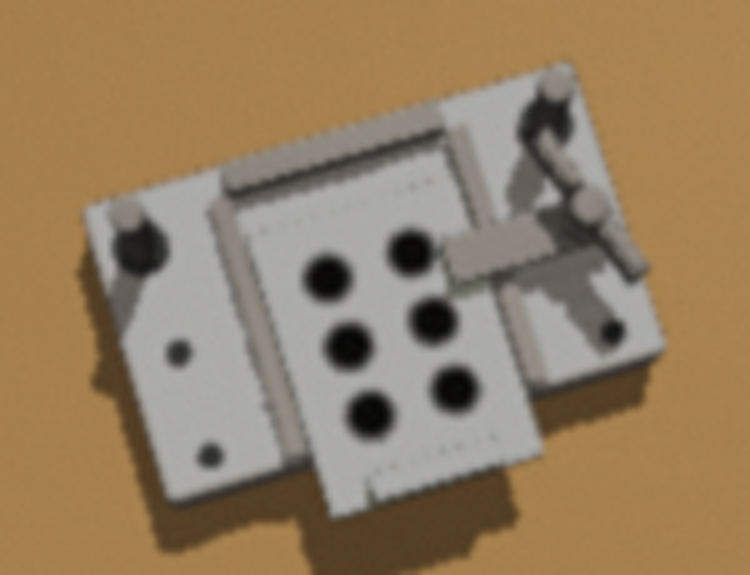

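View pics/b_w.png

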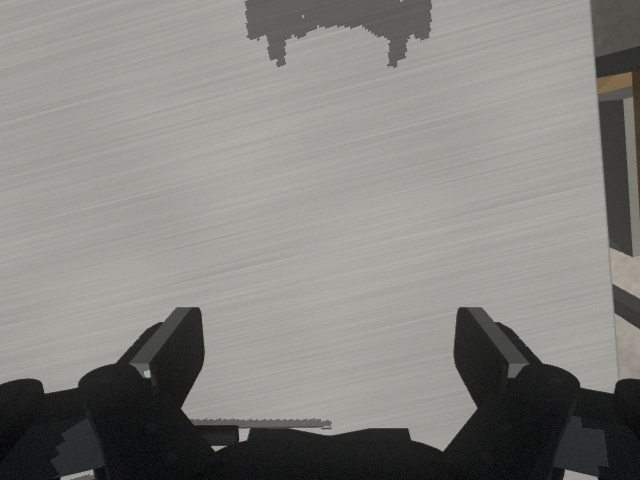

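```bash

cat > fit.py <<'E'
from h import *
c=arm.camera('top')
f=lambda X,Y:((X+.5)/5-.5+240,(Y+.5)/5-.5+155)
obs=[((80,120),(85,210),57),((80,-120),(572,65),57),((-65,120),(170,500),57),((-65,-120),(663,350),57),((52,98),(127,213),127),((52,-98),(555,83),127)]
A=np.array([o[0] for o in obs],float); B=np.array([w(c,f(*o[1]),o[2]/1000)[:2]*1000 for o in obs])
a=A-A.mean(0); b=B-B.mean(0)
th=np.arctan2((a[:,0]*b[:,1]-a[:,1]*b[:,0]).sum(),(a*b).sum())
R=np.array([[np.cos(th),-np.sin(th)],[np.sin(th),np.cos(th)]]); t=B.mean(0)-R@A.mean(0)
print(np.degrees(th),t,(A@R.T+t-B).round(1))
inv=lambda p:R.T@(np.array(p[:2])*1000-t)
print('screw axis',R@[0,-98]+t)
for n,p,z in [('hub',(588,205),.118),('tipback',(540,135),.115),('tipfront',(642,270),.115),('plateFL',(332,517),.069),('plateFR',(541,455),.069),('lipL',(370,503),.085)]:
    print(n,inv(w(c,f(*p),z)).round(1))
E
python3 fit.py
```

```text
18.798839915677664 [602.83013462  -2.62797394] [[ 1.6  3. ]
 [ 2.7 -0.2]
 [-2.1  1.3]
 [-0.6 -2.9]
 [-0.5  0.1]
 [-1.2 -1.2]]
screw axis [634.41029437 -95.40024087]
hub [ -0.9 -95.7]
tipback [ 36.  -85.6]
tipfront [ -34.9 -109.8]
plateFL [-93.8  50.4]
plateFR [-94.6 -47.8]
lipL [-94.6  32.8]
```

```bash
python3 -m handwheel '[[24.8,-46,0,-0.183],[24.8,-46,0,-0.183],[24.8,-46,0,-0.183],[24.8,-46,0,-0.183],[24.8,-46,0,-0.183],[24.8,-46,0,-0.183],[24.8,-46,0,-0.183],[24.8,-46,0,-0.183],[24.8,-46,0,-0.183],[24.8,-46,0,-0.183],[24.8,-46,0,-0.183],[24.8,-46,0,-0.183],[24.8,-46,0,-0.183],[24.8,-46,0,-0.183],[0,0,0,0],[0,0,0,0]]' 0
python3 - <<'E'
from h import *
c=arm.camera('wrist'); cv2.imwrite('pics/c_w.png',c['frame']); print(c['T'].round(3).tolist())
np.savez('c.npz',**c)
for t in ['post_top','die_plate','lip','screw_top','wing_push_faces','wing_front_faces']:
        r=arm.place_of(t,'wrist')[:3]
        print(t,[(np.round(x['xy'],1).tolist(),round(x['confidence'],2),w(c,x['xy']).round(3).tolist()) for x in r])
s=arm.sense();print(s['q'],s['tcp_pos'],s['orientation'].round(3).tolist(),s['grip_width'])
E
```

```text
time_s: 3.6
tcp_pos: [0.4982, -0.0373, 0.231]
orientation: [[0.944, 0.329, -0.001], [0.329, -0.944, 0.001], [-0.001, -0.001, -1.0]]
contact_force: [0.0, -0.7, 0.0]
grip_width: 0.0
[[0.33, -0.91, -0.251, 0.562], [-0.944, -0.318, -0.086, -0.015], [-0.002, 0.266, -0.964, 0.374], [0.0, 0.0, 0.0, 1.0]]
post_top []
die_plate [([329.3, 104.6], 0.7, [0.576, -0.01, 0.069])]
lip [([327.8, 203.2], 0.7, [0.513, -0.031, 0.085])]
screw_top [([503.3, 47.5], 0.8, [0.636, -0.095, 0.111])]
wing_push_faces []
wing_front_faces [([504.4, 50.0], 0.68, [0.635, -0.097, 0.11])]
[-9.21516452e+00  3.72024699e+00  1.10161170e+02  4.11266645e-03
  6.61140107e+01  6.15061130e+01] [ 0.4984371  -0.03677473  0.23136731] [[0.944, 0.33, 0.0], [0.33, -0.944, 0.0], [0.0, -0.0, -1.0]] 0.000324878233759261
```

View pics/c_w.png

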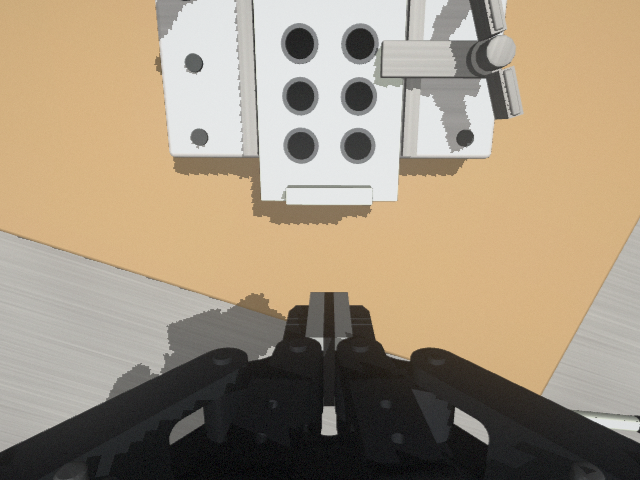

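```bash

python3 - <<'E'
from h import *
c=dict(np.load('c.npz'))
im=c['frame'];cv2.imwrite('pics/c2.png',cv2.resize(im[0:220,150:540],None,fx=2,fy=2,interpolation=cv2.INTER_CUBIC))
for n,p,z in [('bedL',(172,156),.057),('bedR',(490,157),.057),('pL',(262,201),.069),('pR',(398,201),.069),('lipL',(287,205),.085),('lipR',(372,205),.085),('hub',(500,50),.115),('wingtipF',(512,115),.113)]:
    print(n,(w(c,p,z)*1000).round(1), (w(c,p)*1000).round(1))
# depth on wing region
m=c['range_z'][0:130,470:530]
v,u=np.mgrid[0:130,470:530]
P=(np.stack([(u-c['cx'])/c['fx']*m,(v-c['cy'])/c['fy']*m,m,np.ones_like(m)],-1)@c['T'].T)[...,:3]
Q=P[(P[...,2]>.1)&(P[...,2]<.125)]
print(len(Q),np.percentile(Q[:,2],[5,50,95]),Q.mean(0))
x=Q[:,:2]-Q[:,:2].mean(0);U,S,V=np.linalg.svd(x,full_matrices=False);print(np.degrees(np.arctan2(V[0,1],V[0,0])),(x@V[0]).min(),(x@V[0]).max())
E
```

```text
bedL [503.9  87.6  57. ] [495.6 102.2  12. ]
bedR [ 580.7 -134.5   57. ] [ 583.3 -151.3   12.4]
pL [496.2  13.9  69. ] [483.8  19.4  11.4]
pR [529.1 -80.   69. ] [522.8 -92.2  11.6]
lipL [502.7  -4.9  85. ] [487.9  -2.2  12.8]
lipR [522.2 -60.6  85. ] [512.1 -72.1  11.6]
hub [633.3 -92.7 115. ] [634.6 -94.1 110.4]
wingtipF [ 604.  -115.4  113. ] [ 603.9 -115.2  113.4]
3085 [0.10198611 0.11180102 0.11572203] [ 0.63028643 -0.09518284  0.1109689 ]
-142.33660422574218 -0.0351757952896881 0.0343954616855539
```

View pics/c2.png

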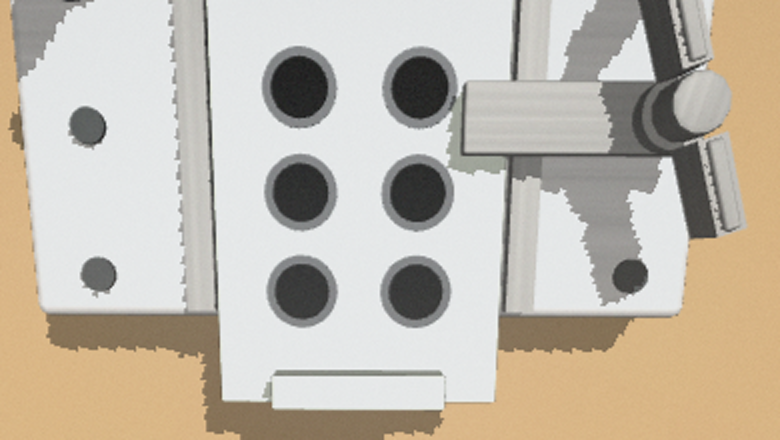

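```bash
python3 -m handwheel '[[-7.6,-2.6,0,0],[0,0,-50,0],[0,0,-50,0],[0,0,-50,0],[0,0,-13,0],[0,0,0,0]]' 0
python3 -m handwheel '[[5,1.7,0,0],[5,1.7,0,0],[4.7,1.6,0,0],[3,1,0,0],[3,1,0,0],[3,1,0,0],[0,0,0,0]]'
python3 - <<'E'
from h import *
c=arm.camera('wrist'); cv2.imwrite('pics/d_w.png',c['frame'])
E
```

```text
time_s: 4.7
tcp_pos: [0.4908, -0.0403, 0.0682]
orientation: [[0.944, 0.329, -0.001], [0.329, -0.944, 0.0], [-0.001, -0.001, -1.0]]
contact_force: [0.4, -0.1, 0.5]
grip_width: 0.0003
time_s: 5.58
tcp_pos: [0.5154, -0.0321, 0.0682]
orientation: [[0.945, 0.328, 0.001], [0.328, -0.945, 0.0], [0.001, 0.0, -1.0]]
contact_force: [-0.4, 0.4, -0.0]
grip_width: -0.0003
```

View pics/d_w.png

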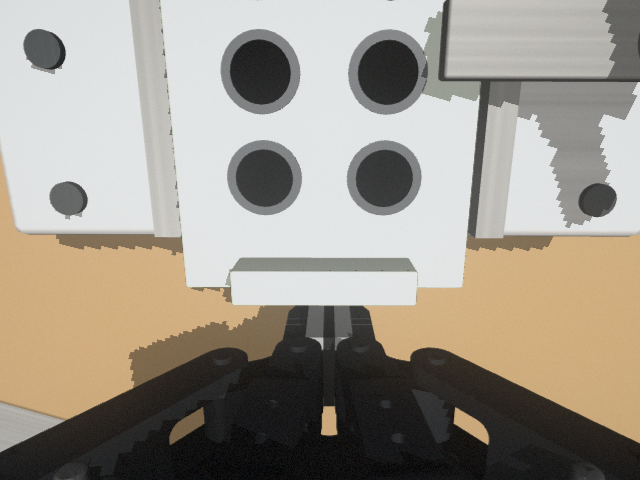

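```bash

python3 - <<'E'
from h import *
c=arm.camera('wrist')
for n,p,z in [('pL',(187,287),.069),('pR',(462,287),.069),('lipL',(231,304),.085),('lipR',(415,304),.085),('bedL',(15,232),.057)]:
    q=(w(c,p,z)*1000-[601.8,-2,0]);a=np.radians(19.2);print(n,q[0]*np.cos(a)+q[1]*np.sin(a),-q[0]*np.sin(a)+q[1]*np.cos(a))
s=arm.sense();print(s['contact_force'],s['tcp_pos'])
E
```

```text
pL -79.66188057186973 51.02179794347429
pR -79.60409488424371 -48.07920475389284
lipL -79.2790431586811 31.547125778674474
lipR -79.24285851351011 -27.968350547952408
bedL -62.24285142718729 118.25589557957207
[-0.80804126  0.20144578 -0.78611705] [ 0.51541418 -0.03205122  0.06820193]
```

```bash
python3 -m handwheel '[[2,0.7,0,0],[2,0.7,0,0],[0,0,0,0]]'
python3 -m handwheel '[[1,0.35,0,0],[1,0.35,0,0]]'
python3 -m handwheel '[[0.9,0.3,0,0]]'
```

```text
time_s: 6.05
tcp_pos: [0.5192, -0.0307, 0.0682]
orientation: [[0.945, 0.328, 0.001], [0.328, -0.945, 0.0], [0.001, 0.0, -1.0]]
contact_force: [-0.3, 0.3, 0.5]
grip_width: -0.0002
time_s: 6.3
tcp_pos: [0.5206, -0.0301, 0.0682]
orientation: [[0.945, 0.329, -0.0], [0.329, -0.945, 0.0], [-0.0, -0.0, -1.0]]
contact_force: [-2.8, -0.0, 0.7]
grip_width: 0.0002
time_s: 6.42
tcp_pos: [0.5217, -0.0298, 0.0682]
orientation: [[0.944, 0.329, -0.0], [0.329, -0.944, 0.0], [-0.0, -0.0, -1.0]]
contact_force: [-0.7, -0.3, -0.0]
grip_width: 0.0002
```

```bash
for i in 1; do python3 -m handwheel '[[0.9,0.3,0,0]]' | grep -E 'tcp|force'; done
python3 -m handwheel '[[0.9,0.3,0,0]]' | grep -E 'tcp|force'
python3 -m handwheel '[[0.6,0.2,0,0]]' | grep -E 'tcp|force'
```

```text
tcp_pos: [0.5227, -0.0295, 0.0682]
contact_force: [-2.3, -0.4, 0.3]
tcp_pos: [0.5226, -0.0295, 0.0682]
contact_force: [-6.4, -2.5, 5.1]
tcp_pos: [0.5226, -0.0295, 0.0682]
contact_force: [-6.6, -3.1, 5.7]
```

```bash
python3 -m handwheel '[[0.9,0.3,0,0]]' | grep -E 'tcp|force'
python3 -m handwheel '[[0.9,0.3,0,0]]' | grep -E 'tcp|force'
python3 -m handwheel '[[0.9,0.3,0,0]]' | grep -E 'tcp|force'
python3 - <<'E'
from h import *
c=arm.camera('wrist'); cv2.imwrite('pics/e_w.png',c['frame'])
c=arm.camera('scene'); cv2.imwrite('pics/e_s.png',cv2.resize(c['frame'][220:340,230:390],None,fx=5,fy=5,interpolation=cv2.INTER_CUBIC))
E
```

```text
tcp_pos: [0.5226, -0.0294, 0.0682]
contact_force: [-9.3, -4.0, 8.5]
tcp_pos: [0.5226, -0.0294, 0.0682]
contact_force: [-11.0, -5.6, 11.9]
tcp_pos: [0.5226, -0.0293, 0.0681]
contact_force: [-11.8, -5.7, 10.3]
```

View pics/e_s.png

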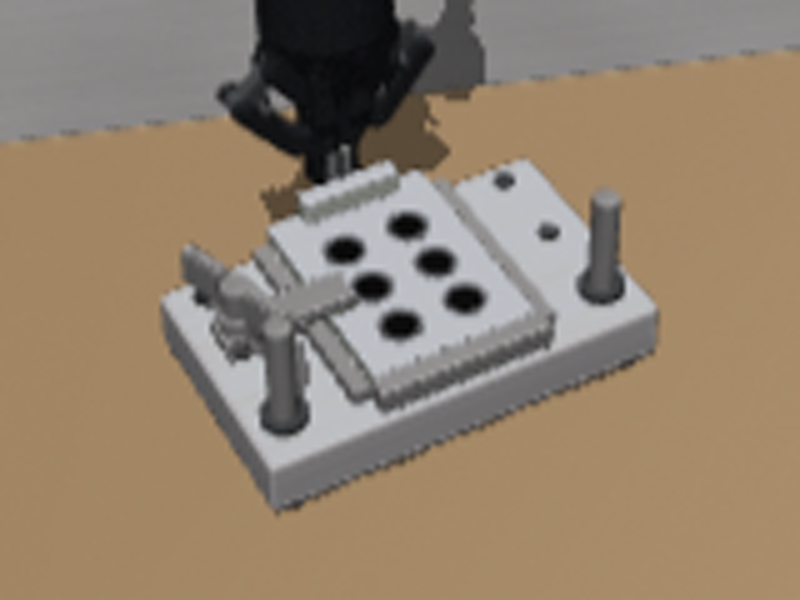

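View pics/e_w.png

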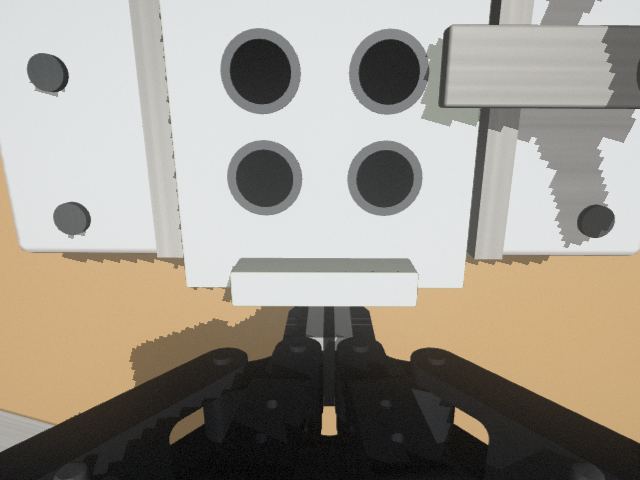

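```bash
python3 -m handwheel '[[-10,-3.5,0,0],[-10,-3.5,0,0],[0,0,50,0],[0,0,50,0],[30,-24,0,0],[30,-24,0,0],[30,-24,0,0],[30,-24,0,0],[0,0,0,0]]'
python3 - <<'E'
from h import *
c=arm.camera('top'); cv2.imwrite('pics/f_t.png',cv2.resize(c['frame'][155:270,240:390],None,fx=5,fy=5,interpolation=cv2.INTER_CUBIC))
c=arm.camera('wrist'); cv2.imwrite('pics/f_w.png',c['frame'])
E
```

```text
time_s: 8.4
tcp_pos: [0.629, -0.1329, 0.1684]
orientation: [[0.945, 0.327, 0.003], [0.327, -0.945, -0.001], [0.003, 0.002, -1.0]]
contact_force: [-0.8, 0.9, -0.6]
grip_width: -0.0002
```

View pics/f_w.png

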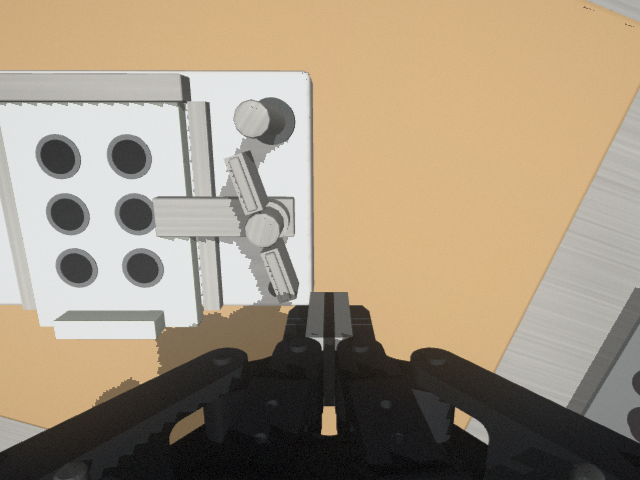

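View pics/f_t.png

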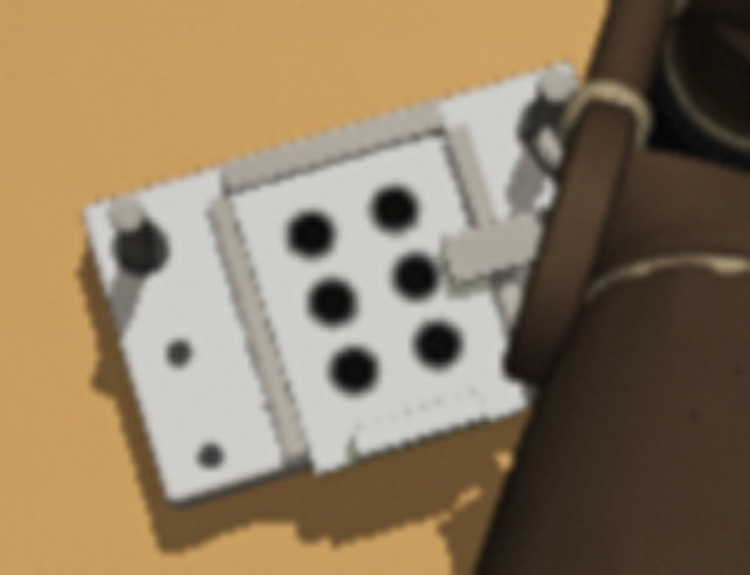

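```bash

python3 - <<'E'
from h import *
c=arm.camera('wrist')
post=w(c,(251,118),.127)*1000; a=np.radians(19.2); print('post',post, 'axis', post[0]-52*np.cos(a),post[1]-52*np.sin(a))
for p in [(263,229),(240,158),(250,185),(273,262),(289,290),(278,275)]: print(p,w(c,p)*1000)
print(w(c,(263,229),.1165)*1000)
print('stop',w(c,(30,100),.069)*1000)
print('bedBR',w(c,(308,73),.057)*1000,'front plate',w(c,(45,326),.069)*1000,w(c,(198,326),.069)*1000, 'bed front',w(c,(300,303),.057)*1000)
s=arm.sense();print(s['tcp_pos']*1000)
E
```

```text
post [682.72212033 -76.8815417  127.        ] axis 633.6145490729205 -93.98260733501823
(263, 229) [634.476627   -94.35692847 112.15552325]
(240, 158) [663.81179361 -75.05945752 115.42899128]
(250, 185) [653.47178785 -82.81572359 115.29956263]
(273, 262) [ 621.30961043 -103.99807006  115.82525884]
(289, 290) [ 609.88610541 -115.79876596  115.56113079]
(278, 275) [ 615.55736148 -108.29196234  115.40938099]
[635.69655028 -94.67824799 116.5       ]
stop [649.78151437  49.74093267  69.        ]
bedBR [713.74436122 -88.04495264  57.        ] front plate [516.87333239  20.41724382  69.        ] [548.6912831  -70.69383222  69.        ] bed front [ 579.501325   -127.35565084   57.        ]
[ 625.90707053 -130.4917123   167.71985453]
```

```bash
python3 -m handwheel '[[7,7,0,0],[0,0,-37,0],[0,0,-37,0],[0,0,0,0],[0,0,0,0]]'
python3 - <<'E'
from h import *
s=arm.sense();p=s['tcp_pos']*1000;print(p,s['contact_force'])
S=np.array([634,-94.4]);r=29;prev=p[:2]
for k in range(0,16):
    a=np.radians(268-12*k);q=S+r*np.array([np.cos(a),np.sin(a)]);print(268-12*k,(q-prev).round(1));prev=q
E
```

```text
time_s: 9.18
tcp_pos: [0.6346, -0.1237, 0.0956]
orientation: [[0.944, 0.329, 0.002], [0.329, -0.944, -0.0], [0.001, 0.001, -1.0]]
contact_force: [0.2, 0.6, -0.7]
grip_width: 0.0002
[ 634.62589739 -123.67258602   95.55153928] [ 0.19764463  0.56203728 -0.70627377]
268 [-1.6  0.3]
256 [-6.   0.8]
244 [-5.7  2.1]
232 [-5.1  3.2]
220 [-4.4  4.2]
208 [-3.4  5. ]
196 [-2.3  5.6]
184 [-1.1  6. ]
172 [0.2 6.1]
160 [1.5 5.9]
148 [2.7 5.4]
136 [3.7 4.8]
124 [4.6 3.9]
112 [5.4 2.8]
100 [5.8 1.7]
88 [6.  0.4]
```

```bash
python3 -m handwheel '[[-1.6,0.3,0,0],[-6,0.8,0,0],[-5.7,2.1,0,0],[-5.1,3.2,0,0],[-4.4,4.2,0,0],[-3.4,5,0,0],[0,0,0,0]]'
python3 - <<'E'
from h import *
c=arm.camera('wrist'); cv2.imwrite('pics/g_w.png',c['frame'])
s=arm.sense();p=s['tcp_pos']*1000;print(p,s['contact_force']); d=p[:2]-[634,-94.4]; print(np.hypot(*d),np.degrees(np.arctan2(d[1],d[0]))%360)
E
```

```text
time_s: 10.05
tcp_pos: [0.6065, -0.1078, 0.0939]
orientation: [[0.944, 0.329, -0.002], [0.329, -0.944, 0.001], [-0.002, -0.001, -1.0]]
contact_force: [0.2, -0.4, 0.9]
grip_width: 0.0003
[ 606.56678014 -107.84946025   93.86885105] [-0.56122112 -0.59534432  0.44285946]
30.552733646161194 206.11694943367849
```

View pics/g_w.png

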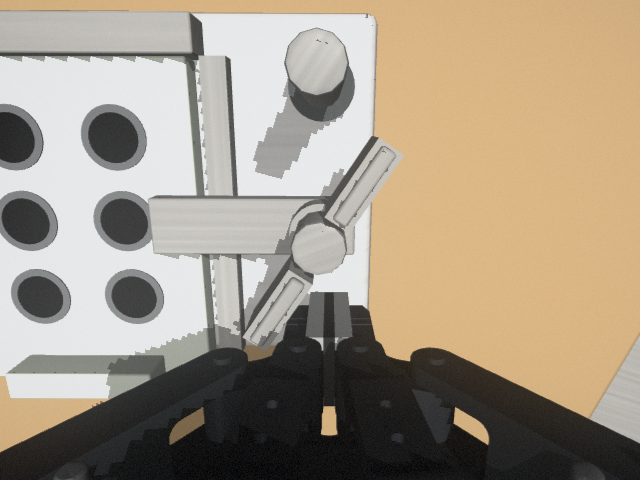

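```bash
python3 -m handwheel '[[-0.8,5.4,0,0],[-1.1,6,0,0],[0.2,6.1,0,0],[1.5,5.9,0,0],[2.7,5.4,0,0],[3.7,4.8,0,0],[4.6,3.9,0,0],[5.4,2.8,0,0],[5.8,1.7,0,0],[6,0.4,0,0],[0,0,0,0]]'
python3 - <<'E'
from h import *
c=arm.camera('wrist'); cv2.imwrite('pics/h_w.png',c['frame'])
s=arm.sense();p=s['tcp_pos']*1000;print(p,s['contact_force']); d=p[:2]-[634,-94.4]; print(np.hypot(*d),np.degrees(np.arctan2(d[1],d[0]))%360)
E
```

```text
time_s: 11.48
tcp_pos: [0.6367, -0.0658, 0.0943]
orientation: [[0.945, 0.329, 0.002], [0.329, -0.945, 0.001], [0.002, -0.0, -1.0]]
contact_force: [-0.0, 1.0, 0.2]
grip_width: -0.0
[636.6399345  -65.82770834  94.39536294] [-0.50114537  0.87694412 -0.25821367]
28.69399074616782 84.72114873641516
```

View pics/h_w.png

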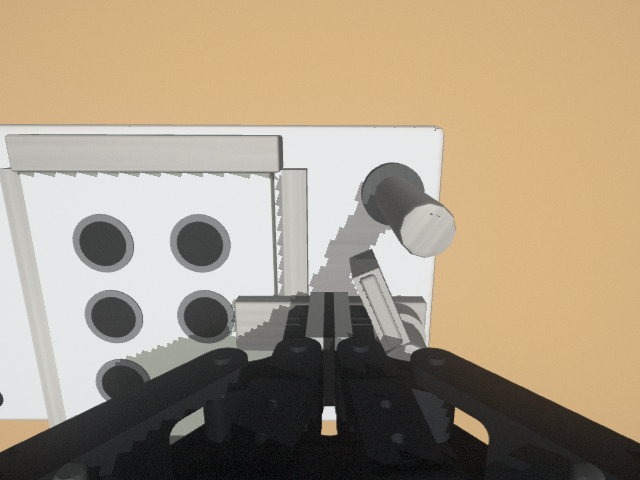

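```bash
python3 -m handwheel '[[-2,4,0,0],[0,0,50,0],[2,-30,0,0],[1,-32,0,0],[0,0,0,0]]'
cat > meas.py <<'E'
from h import *
import sys
c=arm.camera('wrist'); cv2.imwrite(f'pics/{sys.argv[1]}.png',c['frame'])
m=c['range_z']; v,u=np.mgrid[0:480,0:640]
P=(np.stack([(u-c['cx'])/c['fx']*m,(v-c['cy'])/c['fy']*m,m,np.ones_like(m)],-1)@c['T'].T)[...,:3]
S=np.array([634,-94.4])/1000; z0=float(sys.argv[2])
d=np.hypot(P[...,0]-S[0],P[...,1]-S[1])
k=(P[...,2]>z0-.004)&(P[...,2]<z0+.006)&(d>.013)&(d<.041)&(m>0)
Q=P[k]; print(len(Q),'z90',np.percentile(Q[:,2],[50,90]))
a=np.arctan2(Q[:,1]-S[1],Q[:,0]-S[0]); mm=.5*np.angle(np.exp(2j*a).mean()); print('wing world deg',np.degrees(mm)%180)
print('each', [np.degrees(np.angle(np.exp(1j*(a-mm))[np.cos(a-mm)*sg>0].mean())) if (np.cos(a-mm)*sg>0).any() else None for sg in (1,-1)])
s=arm.sense();p=s['tcp_pos']*1000;print(s['time_s'],p,s['contact_force'].round(1))
E
python3 meas.py i_w .1135
```

```text
time_s: 12.15
tcp_pos: [0.6373, -0.1262, 0.1451]
orientation: [[0.945, 0.326, 0.002], [0.326, -0.945, -0.001], [0.002, 0.002, -1.0]]
contact_force: [0.1, -0.5, 0.9]
grip_width: -0.0001
1978 z90 [0.11290968 0.11443348]
wing world deg 41.637942834744116
each [np.float64(-1.3589271824676286), np.float64(-177.15998291505903)]
12.2 [ 636.9184694  -124.88444738  144.78194693] [ 0.  -0.3  0.2]
```

View pics/i_w.png

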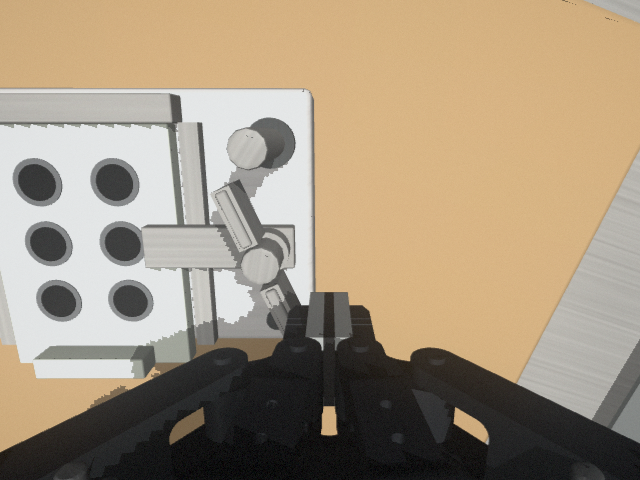

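```bash
python3 -m handwheel '[[0,0,-25,0],[0,0,-26,0],[0,0,0,0],[-3.9,1.5,0,0],[-6,0.8,0,0],[-5.7,2.1,0,0],[-5.1,3.2,0,0],[-4.4,4.2,0,0],[-3.4,5,0,0],[-2.3,5.6,0,0],[-1.1,6,0,0],[0.2,6.1,0,0],[1.5,5.9,0,0],[2.7,5.4,0,0],[3.7,4.8,0,0],[4.6,3.9,0,0],[5.4,2.8,0,0],[5.8,1.7,0,0],[6,0.4,0,0],[0,0,0,0]]'
python3 -m handwheel '[[-2,4,0,0],[0,0,50,0],[2,-30,0,0],[1,-32,0,0],[0,0,0,0]]'
python3 meas.py j_w .112
```

```text
time_s: 14.7
tcp_pos: [0.6356, -0.0644, 0.0933]
orientation: [[0.945, 0.328, 0.001], [0.328, -0.945, 0.001], [0.002, -0.0, -1.0]]
contact_force: [-0.5, 0.8, -0.4]
grip_width: -0.0002
time_s: 15.32
tcp_pos: [0.6364, -0.1247, 0.1442]
orientation: [[0.945, 0.326, 0.003], [0.326, -0.945, -0.001], [0.002, 0.002, -1.0]]
contact_force: [-0.2, -0.2, -0.2]
grip_width: -0.0002
1827 z90 [0.11145235 0.113029  ]
wing world deg 45.89052923789785
each [np.float64(-1.3947081448839798), np.float64(-176.2059485823168)]
15.375 [ 635.98180701 -123.39055567  143.76173491] [0.9 0.2 0.4]
```

View pics/j_w.png

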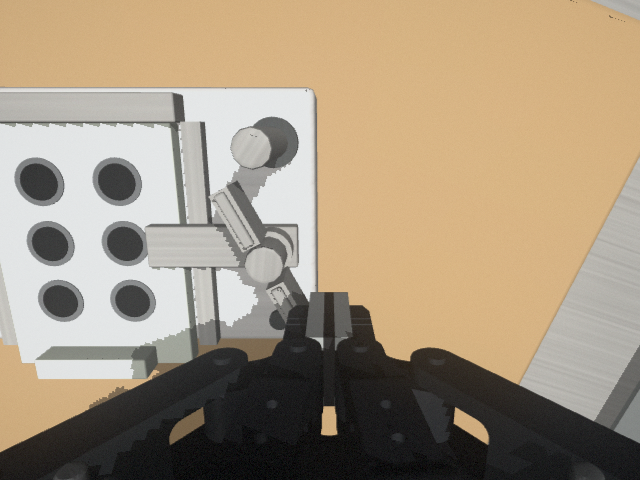

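```bash
python3 -m handwheel '[[0,0,-25,0],[0,0,-26,0],[0,0,0,0],[-2.9,0,0,0],[-6,0.8,0,0],[-5.7,2.1,0,0],[-5.1,3.2,0,0],[-4.4,4.2,0,0],[-3.4,5,0,0],[-2.3,5.6,0,0],[-1.1,6,0,0],[0.2,6.1,0,0],[0,0,0,0]]'
python3 -m handwheel '[[0.5,3,0,0],[0,0,0,0]]' | grep -E 'tcp|force'
python3 -m handwheel '[[1,2.9,0,0]]' | grep -E 'tcp|force'
python3 meas.py k_w .110
```

```text
time_s: 17.0
tcp_pos: [0.6044, -0.0887, 0.092]
orientation: [[0.944, 0.329, -0.001], [0.329, -0.944, 0.001], [-0.001, -0.001, -1.0]]
contact_force: [-0.7, -0.3, 0.1]
grip_width: -0.0002
tcp_pos: [0.6053, -0.0865, 0.0921]
contact_force: [-0.2, -0.7, -0.8]
tcp_pos: [0.6063, -0.0841, 0.0922]
contact_force: [-0.7, -2.4, -0.3]
5974 z90 [0.11061492 0.11250782]
wing world deg 128.19439073805276
each [np.float64(-0.6493774430482254), np.float64(-178.67148029266968)]
17.425 [606.49877343 -83.63121577  92.24135821] [-1.3 -1.2  0.2]
```

View pics/k_w.png

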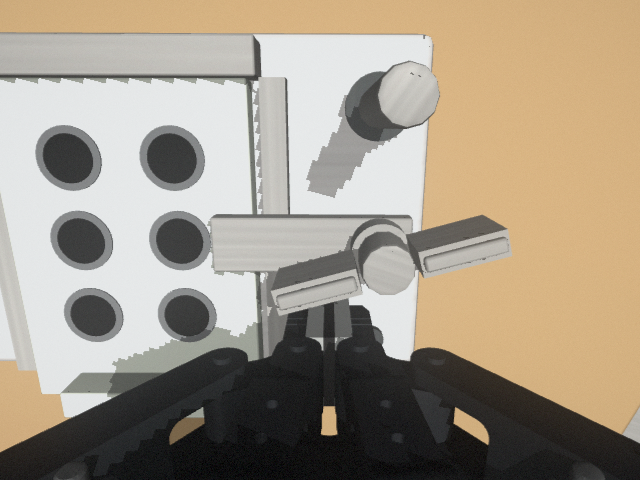

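```bash
python3 -m handwheel '[[1,2.8,0,0],[1.2,2.7,0,0]]' | grep -E 'tcp|force'
python3 -m handwheel '[[0.7,1.3,0,0],[0.7,1.3,0,0]]' | grep -E 'tcp|force'
python3 -m handwheel '[[0.7,1.2,0,0]]' | grep -E 'tcp|force'
python3 -m handwheel '[[0.6,0.8,0,0]]' | grep -E 'tcp|force'
```

```text
tcp_pos: [0.6086, -0.0782, 0.0923]
contact_force: [-0.7, -1.8, -0.1]
tcp_pos: [0.61, -0.0755, 0.0923]
contact_force: [-1.4, -1.0, -0.5]
tcp_pos: [0.6107, -0.0744, 0.0923]
contact_force: [-1.0, -1.1, 0.0]
tcp_pos: [0.6108, -0.0742, 0.0922]
contact_force: [-3.0, -3.3, 1.9]
```

```bash
python3 -m handwheel '[[0.8,0.4,0,0]]' | grep -E 'tcp|force'
python3 -m handwheel '[[0.8,0.4,0,0]]' | grep -E 'tcp|force'
python3 -m handwheel '[[0.8,0.4,0,0]]' | grep -E 'tcp|force'
python3 meas.py l_w .110
```

```text
tcp_pos: [0.6108, -0.0742, 0.0921]
contact_force: [-4.6, -4.2, 3.4]
tcp_pos: [0.6109, -0.0741, 0.0922]
contact_force: [-8.1, -5.4, 3.9]
tcp_pos: [0.611, -0.0741, 0.0921]
contact_force: [-8.3, -7.3, 5.0]
5592 z90 [0.11051158 0.11235922]
wing world deg 110.94327497868379
each [np.float64(1.1366484468794937), np.float64(179.23444933170293)]
18.6 [610.92922296 -74.05691776  92.16420336] [-7.2 -5.7  4.2]
```

View pics/l_w.png

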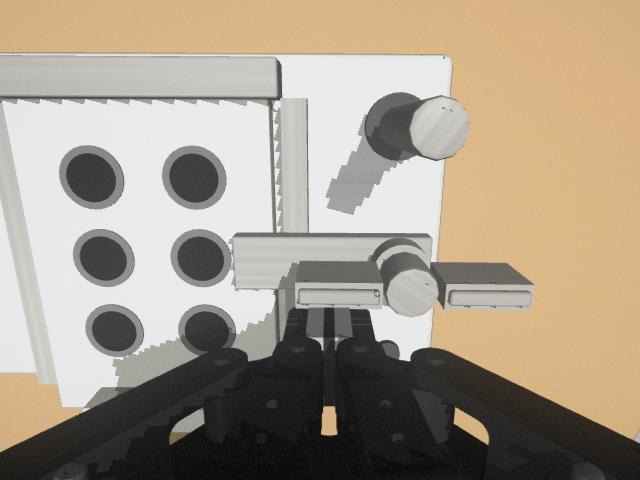

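```bash
python3 -m handwheel '[[-6,-2.5,0,0],[-6,-2,0,0],[0,0,50,0],[0,0,40,0],[-40,0,10,0],[-40,0,10,0],[-40,10,10,0],[0,0,0,0],[0,0,0,0]]'
python3 meas.py m_w .110
python3 - <<'E'
from h import *
c=arm.camera('top'); cv2.imwrite('pics/m_t.png',cv2.resize(c['frame'][155:270,240:390],None,fx=5,fy=5,interpolation=cv2.INTER_CUBIC)); cv2.imwrite('pics/m_tf.png',c['frame'])
E
```

```text
time_s: 19.73
tcp_pos: [0.4827, -0.067, 0.2128]
orientation: [[0.944, 0.329, 0.003], [0.329, -0.944, -0.0], [0.002, 0.001, -1.0]]
contact_force: [0.6, -0.3, -0.7]
grip_width: 0.0001
706 z90 [0.1093884  0.11057568]
wing world deg 108.50867707106315
each [np.float64(-7.648294456867339), np.float64(-171.40797354565234)]
19.775 [482.92756394 -67.07443466 212.61148198] [0.1 0.1 0.8]
```

View pics/m_w.png

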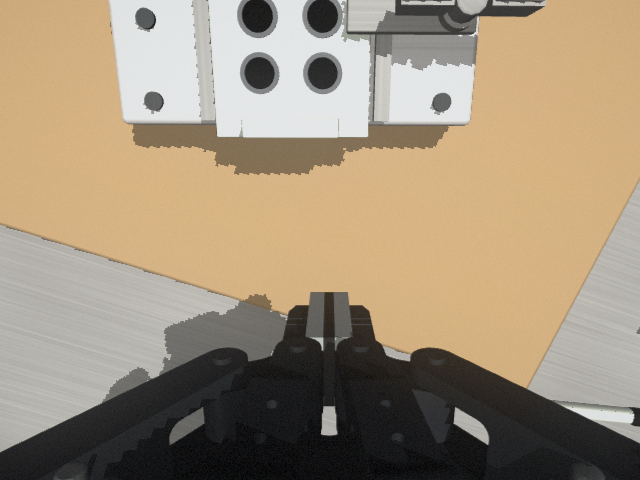

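View pics/m_t.png

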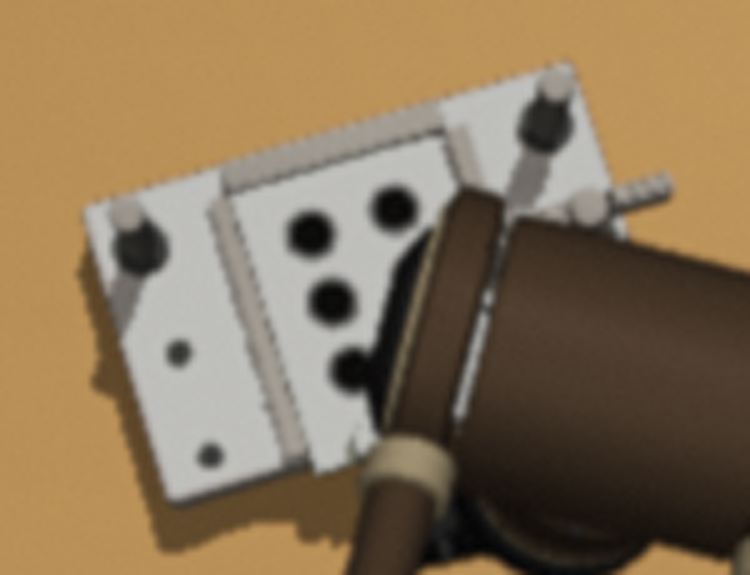

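View pics/m_tf.png

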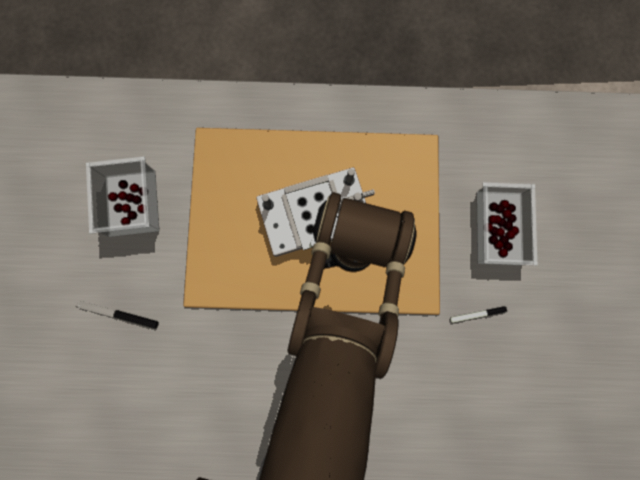

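```bash
python3 -c "
from station import arm
print(arm.sign_off())"
```

```text
the job is handed in; nothing more can be done
None
```

The plate is pushed home and the wing screw is run down to its stop. I handed the job in at about 20 s of the 61 s allowed, and sign-off gave no verdict.

- **Plate:** I pushed the middle of the lip with the closed fingertips until the plate stopped moving. The pushing force rose to about 13 N with no further travel, more than the 8 N the plate could need to slide. The later top picture shows the plate against the back stop. I did not work out the 8 mm front overhang as a number.
- **Screw:** Three clockwise strokes on the wing push faces turned the screw about 8.2 rad in all, starting from about 2.8 rad. At the end it held still against about 11 N. The wings stood at 108.5–111° in the world frame, against 109.2° expected at home (11.0 rad). The ridge tops had dropped roughly 3 to 5 mm, against about 3.7 mm expected.
- **After:** The gripper is clear of everything. In the last top picture the pans, knife and marker show where they were at the start, and the plate has not shifted.

One check was weaker than the rest. In the last wrist view the screw was partly out of the picture, so I took its final angle mainly from the view just before I withdrew.

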